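Loosen the pellets in the drier and hold its air lever open

TASK

Take the stirring rod from its stand, stir the pellets in the drier's steel bowl with at least three wide full turns, and hang the rod back in its stand with all the pellets still in the bowl. Then swing the safety catch fully aside, and pull the air lever it guards all the way towards the robot, without ever forcing the lever against the catch and leaving the tin, timer and bottle nearby where they stand. The lever springs back, so finish while still holding it fully pulled with the gripper.

Things in the scene. Friction and masses are not known exactly. Their poses are not given: they have to be found in the camera images.
- drier: fixed bench drier: grey base plate 220 (x) x 330 (y) x 18 mm; origin at the centre of its underside, on the desk. Its x points away from the robot at yaw 0 (it is turned up to 0.25 rad), y to the left. At its right (local 0, -90 mm) is a round open steel bowl; at its left the air valve with lever (pivot at local 30, 90, 52 mm) and catch (pivot post at local -30, 90 mm)
- bowl_floor (a point): centre of the flat inner floor of the steel bowl, 39 mm above the desk; axes as the drier's. Inner radius 46 mm at the floor, 60 mm at the rim, which is 45 mm higher; wall 4 mm
- catch_peg (a point): top centre of the upright black peg by which the safety catch is turned: 14 mm diameter, standing 39 mm above the catch's flat steel tail. The catch is a flat steel bar on an upright pivot post, 60 mm from the peg. At the start the peg is on the robot's side of the post (146 mm above the desk) and the bar's other end, 72 mm beyond the pivot, stands straight behind at the lever's shaft and props it, so that the lever cannot be pulled
- catch (a joint): safety catch, rad: about 0 (up to 0.08) = guarding the lever; 1.6 = fully aside at its stop. Grows clockwise seen from above: the peg goes from the robot's side of the post to the left side (drier's -x to +y). Stiff hinge: stays where it is left, needs about 2 N at the peg
- lever_handle: the air lever: steel shaft of 12 mm diameter with a black upright grip, 22 mm diameter and about 55 mm long, on its end; origin at the pivot, z along the lever outwards, total length 153 mm from the pivot. It leans 0.45 rad away from the robot at the start
- lever_grip (a point): centre of the black grip, on the lever's axis, 128 mm from the pivot and 25 mm below the lever's top end; about 167 mm above the desk at the start
- lever (a joint): air lever, rad: 0 = shut, leaning 0.45 rad away from the robot; 0.75 = fully pulled at its stop, leaning 0.3 rad towards the robot. Turns about the drier's y axis through local (30, 90, 52 mm); the grip moves towards the robot (drier's -x). Spring return: about 1.5 N at the grip at the start, 6 N fully pulled. About 0.07 rad of play while the catch guards it
- rod: loose stirring rod of 60 g, upright in its stand; origin at the centre of its lower tip, z up along it. Steel shaft 10 mm diameter and 86 mm long, then a steel collar of 30 mm diameter and 6 mm (85 to 91 mm from the tip), then a round wooden grip 18 mm diameter and 45 mm long (91 to 136 mm from the tip)
- rod_tip (a point): centre of the rod's lower tip
- rod_grip (a point): point on the rod's axis 116 mm above the tip, 20 mm below the top of the wooden grip
- rod_stand: fixed stand: grey base 90 x 90 x 10 mm, two steel posts, and a grey top plate 50 (x) x 76 (y) x 12 mm with a hole; origin at the centre of its underside on the desk. The rod hangs in the hole by its collar, tip 15 mm above the desk
- stand_hole (a point): centre of the hole's mouth at the top of the stand's plate, 100 mm above the desk; hole 16 mm diameter with a 2 mm chamfer, right through the 12 mm plate
- pellet_1: loose white ceramic pellet, a cylinder 14 mm in diameter and 12 mm high, in the bowl; origin at the centre of its underside as first placed
- pellet_2: loose white ceramic pellet, a cylinder 14 mm in diameter and 12 mm high, in the bowl; origin at the centre of its underside as first placed
- pellet_3: loose white ceramic pellet, a cylinder 14 mm in diameter and 12 mm high, in the bowl; origin at the centre of its underside as first placed
- pellet_4: loose white ceramic pellet, a cylinder 14 mm in diameter and 12 mm high, in the bowl; origin at the centre of its underside as first placed
- pellet_5: loose white ceramic pellet, a cylinder 14 mm in diameter and 12 mm high, in the bowl; origin at the centre of its underside as first placed
- pellet_6: loose white ceramic pellet, a cylinder 14 mm in diameter and 12 mm high, in the bowl; origin at the centre of its underside as first placed
- pellet_7: loose white ceramic pellet, a cylinder 14 mm in diameter and 12 mm high, in the bowl; origin at the centre of its underside as first placed
- reference_tin: bystander: small round white tin 43 mm across, 22 mm high, loose; origin at the centre of its underside
- timer: bystander: square white timer 77 x 78 x 22 mm, loose; origin at the centre of its underside
- wash_bottle: bystander: white wash bottle with a bent spout, 176 mm high, loose; origin at the centre of its underside

How it is judged:
By the outcome, as a careful person would: the job done as asked, in the order asked, and still so for the second after the job is handed in, while the arm keeps its last pose, push and grip.
It also fails if it takes over 72 s, if anything falls off the work surface, if the arm or the gripper's body presses on something with over 40 N, if the wrist force passes 120 N, or if a joint passes its speed limit or range.

ROBOT

A 6-joint arm with a two-finger parallel gripper is mounted at the origin on a cart in front of the work surface, level with it; the furniture and walls round the work are solid. World frame = base frame: x ahead of the robot, y to its left, z up, the work surface at z = 0. Lengths are in mm, angles in rad, forces in N, time in s.
With the tool pointing down it reaches from about 350 to 775 mm from the base axis. Payload 7.3 kg.
Tool frame: the origin (TCP) lies on the centre line of the jaws, within the pads' length; the fingertips stand 11 mm ahead of it and the grasp point (between the pads) lies 8 mm behind it; z points along the fingers, y is the line along which they close (so a half turn about z gives the same grasp; the last joint's range is limited). The gripper opens to 92 mm and grips with 3 to 60 N. Pads are 19 mm wide; open, the fingers measure 130 mm over their backs; the gripper's body (75 mm by 190 mm) begins 47 mm behind the grasp point.
Start: joints at [-1.452, 0.342, 1.524, -0, 1.275, -0.146], TCP at [137.423, -506.714, 237.741] pointing down, gripper open.
Joint ranges: [-2.53, 2.53], [-0.77, 2.02], [0.04, 2.7], [-1, 4.14], [0.28, 2.66], [-3.11, 3.11]. Speed limits (rad/s): [2.57, 2.57, 3.14, 3.14, 3.14, 3.14].

INTERFACE

Orientations are given as [roll, pitch, yaw] about the fixed x, y, z axes, in that order (R = Rz(yaw) Ry(pitch) Rx(roll)).
In Python, from plant import bot gives the robot as it stands.
- The arm moves only by the tool step_arm, never from a script. Its argument "deltas" is a list of rows, each a list of 5 numbers: the opening, from 0 (shut) to 1 (fully open), then the shift along the tool's x, y, z each as a share of 0.5 m, from -1 to 1, then the turn about the tool's z as a share of pi/2 rad, from -1 to 1. In form: [[claw, x, y, z, turn], ...]. A call has 1 to 8 rows; each row shifts and turns the commanded pose from where the row before left it, along the tool's axes as they then stand; what a row does not reach is not made up. A row lasts 1/10 s, in which the tool goes at most 50 mm and 8.59 degrees, less where a joint would pass 70% of its speed; a pose out of reach is approached as far as the arm can. A call with a number of a shift or a turn outside -1 to 1 is refused whole. A call with a gripper value outside its range is refused whole. The fingers move at their own pace and stop on an object; the grip force is fixed at half the most. Time passes only in rows, so rows that do not move let the fingers close. It gives the time, the measured TCP pose, the force, the opening and the grip force at its end, in the units of the state.
- bot.get_obs(): the state, without advancing time (a new reading comes with each control period).
- bot.capture(name): name is "side" or "top"; returns (picture, depth): 400x640x3 uint8, red, green, blue; 400x640 float32, mm along the optical axis (not along the pixel's ray), 0 where there is no reading.
- bot.camera_params(name): a dict with "fov_y" (degrees; the focal length in pixels is half the picture's height over the tangent of half this angle, whatever the lens; pixels are square), "cx", "cy" (the principal point, pixels), "k1" (the pictures are not rectified: a ray, as slopes to the right and down, at radius r is drawn at 1 + k1 r^2 times it, then the intrinsics apply), "rvec" (rotation vector, rad) and "tvec" (3), from world to camera coordinates, as OpenCV has them. Camera axes: x right, y down, z forward; pixel columns grow to the right and rows downward; lengths in mm; the calibration is good to about 2 mm. A picture is of the moment at which its call begins. camera_params takes no time and is no camera call.
- bot.close_job(): hands the job in; it is judged then, once.
The state is a dict: "time": time; "joint_positions": joint angles; "dq": joint speeds; "tau": joint torques, N m; "tool_pos": TCP position; "tcp_rot": TCP orientation; "contact_force": force on the tool from outside, world axes, zero at the start; "moment": the same for the moment, N m; "grip_width": finger opening in mm; "finger_force": force on a finger pad.
Only numpy, scipy, OpenCV 4.12 (cv2) and the standard library are available. Lean on these libraries where they do the work, as an engineer would, in place of code of your own. Each camera call takes 0.05 s, during which the arm holds its last target. There are 200 camera calls.

## Working session

There is one attempt and no reset: what is moved stays moved. The work goes in short steps, Python scripts to look and compute and a tool call to move; the robot and the scene stay as the last step left them, time stands still between calls to the robot, and variables do not carry over. Pictures are saved under pics/ and viewed, at most 13 in all, crops included, and the job is handed in when it is done.

Besides the shell and the picture viewer there is one more tool, called after "Request:" as name(argument=value, ...), one argument or row to a line, values as JSON. step_arm: Moves the arm, as the interface text tells. Shift numbers are shares of 0.5 m and turn numbers shares of pi/2 rad, none past 1 either way. Its arguments: {"type":"object","properties":{"deltas":{"type":"array","items":{"type":"array","items":{"type":"number","minimum":-1,"maximum":1}}}},"required":["deltas"]}

```bash
ls; mkdir -p pics
cat > h.py <<'E'
import numpy as np, cv2
from plant import bot
def cam(n):
    p=bot.camera_params(n); f=200/np.tan(np.radians(p['fov_y'])/2)
    R=cv2.Rodrigues(np.array(p['rvec'],float))[0]; return p,f,R,np.array(p['tvec'],float).ravel()
def ray(n,u,v):
    p,f,R,t=cam(n); K=np.array([[f,0,p['cx']],[0,f,p['cy']],[0,0,1.]])
    s=cv2.undistortPoints(np.array([[[u,v]]],float),K,np.array([p['k1'],0,0,0.]))[0,0]
    return -R.T@t, R.T@np.array([s[0],s[1],1.])
def onz(n,u,v,z):
    o,d=ray(n,u,v); return o+d*(z-o[2])/d[2]
def pts(n,depth):
    p,f,R,t=cam(n); K=np.array([[f,0,p['cx']],[0,f,p['cy']],[0,0,1.]])
    u,v=np.meshgrid(np.arange(640),np.arange(400))
    s=cv2.undistortPoints(np.stack([u,v],-1).reshape(-1,1,2).astype(float),K,np.array([p['k1'],0,0,0.])).reshape(400,640,2)
    X=np.dstack([s,np.ones((400,640))])*depth[...,None]
    return (X-t)@R
def two(a,ua,b,ub):
    o1,d1=ray(a,*ua);o2,d2=ray(b,*ub)
    s=np.linalg.lstsq(np.c_[d1,-d2],o2-o1,rcond=None)[0]
    p,q=o1+s[0]*d1,o2+s[1]*d2; return (p+q)/2,np.linalg.norm(p-q)
E
python3 - <<'E'
from h import *
for n in('top','side'):
    a,d=bot.capture(n); cv2.imwrite(f'pics/{n}0.png',a[...,::-1]); np.savez(f'pics/{n}0.npz',a=a,d=d)
    print(n,bot.camera_params(n),ray(n,320,200)[0])
print(bot.get_obs())
E
```

```text
pics
top {'fov_y': 44.88861184833957, 'cx': 315.90668987110354, 'cy': 204.39123257949487, 'k1': -0.14579908526773747, 'rvec': array([ 2.14661143, -2.1168877 ,  0.20010779]), 'tvec': array([ -13.14186154,  521.02495   , 1606.85620094])} [ 227.26328596    6.23034221 1673.89938145]
side {'fov_y': 43.57942086658124, 'cx': 318.4778116918532, 'cy': 205.60226624527536, 'k1': -0.08717113656985065, 'rvec': array([ 2.00984711, -0.16975196,  0.10891108]), 'tvec': array([-503.2340569 ,  142.93490157, 1659.50608162])} [  252.92159217 -1500.8377142    843.2983819 ]
{'time': 0.1, 'joint_positions': array([-1.45199366e+00,  3.42657321e-01,  1.52489384e+00,  3.52711224e-05,
        1.27535885e+00, -1.45998952e-01]), 'dq': array([ 0.0002376 , -0.00140392, -0.00164261, -0.00103678, -0.00067964,
        0.00083069]), 'tau': array([ 4.04111879e-04, -4.32005095e+01, -2.44693315e+01,  7.19221216e-02,
        5.26156963e-02, -4.45840988e-05]), 'tool_pos': array([ 137.39543344, -506.36926167,  237.121865  ]), 'tcp_rot': array([-3.14029421e+00, -2.25021432e-04,  2.64791183e-01]), 'contact_force': array([-0.34882612,  0.70677748,  0.76029721]), 'moment': array([-0.00458978,  0.01905459, -0.03885889]), 'finger_force': 0.0, 'grip_width': 91.78530296878125}
```

View pics/top0.png

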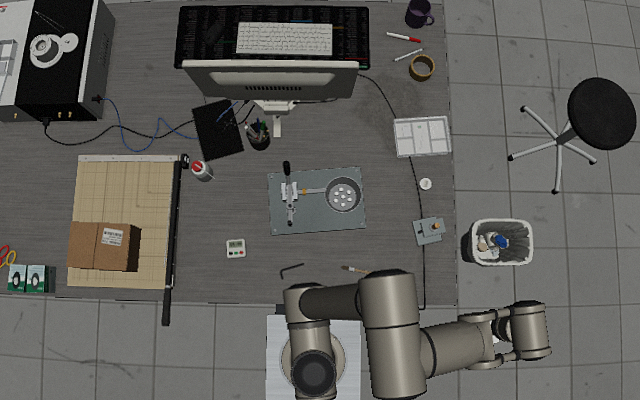

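View pics/side0.png

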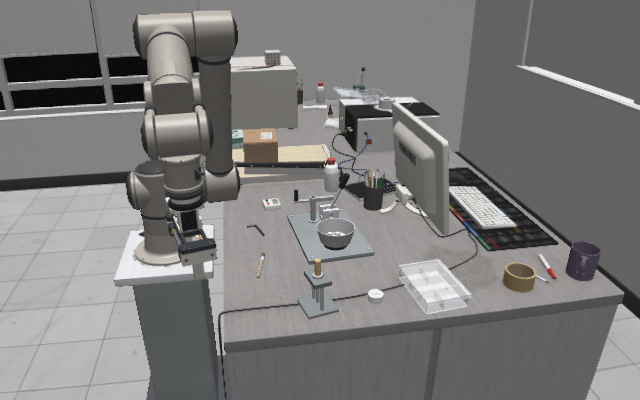

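Top view: drier around (317,200), bowl (344,195), lever grip (287,168), peg (291,222), stand (429,231), tin (425,184), timer (236,248), bottle (201,170). Side view: rod grip (318,267), bowl (336,235). I'll zoom in on both.

Run:
```python
from h import *
a=np.load('pics/top0.npz')['a'][...,::-1]; s=np.load('pics/side0.npz')['a'][...,::-1]
c=cv2.resize(a[150:250,260:450],None,fx=4,fy=4,interpolation=cv2.INTER_CUBIC)
cv2.imwrite('pics/t1.png',c)
c=cv2.resize(s[165:325,265:385],None,fx=3.7,fy=3.7,interpolation=cv2.INTER_CUBIC); cv2.imwrite('pics/s1.png',c)
```

```text
(no output)
```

View pics/t1.png

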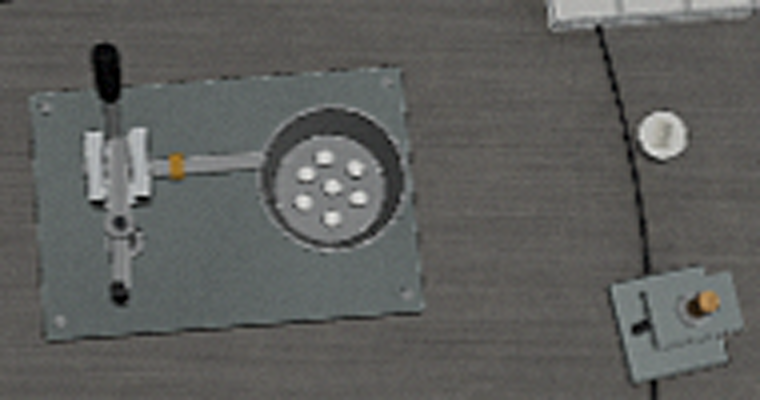

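View pics/s1.png

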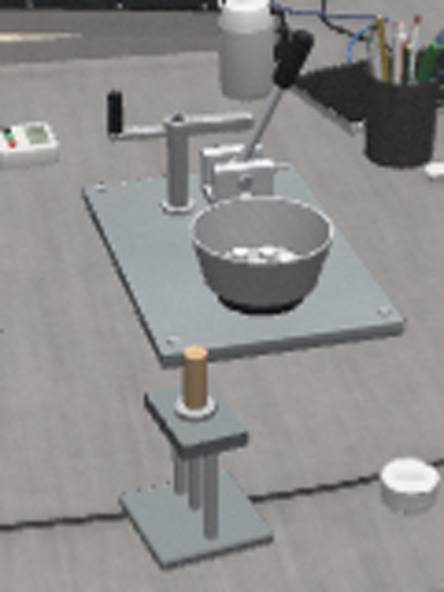

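t1: plate corners at crop (32,95),(402,68),(424,311),(47,340), bowl rim (334,179), peg (120,292), lever grip (106,72), rod top (708,300). s1: rod grip (195,378), peg (115,112), lever grip (292,60).

Run:
```python
from h import *
T=lambda u,v:(260+(u+.5)/4-.5,150+(v+.5)/4-.5)
S=lambda u,v:(265+(u+.5)/3.7-.5,165+(v+.5)/3.7-.5)
np.set_printoptions(precision=1,suppress=True)
C=np.array([onz('top',*T(*c),18) for c in((32,95),(402,68),(424,311),(47,340))])
c=C.mean(0); fl,fr,nr,nl=C
print('plate',C,c,'sides',np.linalg.norm(fl-fr),np.linalg.norm(nl-nr),np.linalg.norm(fl-nl),np.linalg.norm(fr-nr))
ys=(fl-fr)+(nl-nr); yaw=np.arctan2(-ys[0],ys[1]); xs=(fl-nl)+(fr-nr); print('yaw',yaw,np.arctan2(xs[1],xs[0]))
yaw=(yaw*330+np.arctan2(xs[1],xs[0])*220)/550
def L(x,y): return c[:2]+[x*np.cos(yaw)-y*np.sin(yaw),x*np.sin(yaw)+y*np.cos(yaw)]
print('bowl',L(0,-90),'rim',onz('top',*T(334,179),84),'peg',L(-90,90),onz('top',*T(120,290),146),'post',L(-30,90),'pivot',L(30,90),'grip',L(30+128*np.sin(.45),90))
print('2v peg',two('top',T(120,290),'side',S(115,95)),'pegbot')
print('2v lever top',two('top',T(104,47),'side',S(303,37)),L(30+153*np.sin(.45),90))
a=np.load('pics/top0.npz');s=np.load('pics/side0.npz')
for n,z,b in(('top',a,(425,215,450,240)),('side',s,(305,250,330,285))):
    im=z['a'].astype(int); m=np.zeros((400,640),bool); m[b[1]:b[3],b[0]:b[2]]=1
    m&=(im[...,0]-im[...,2]>45); P=pts(n,z['d'])[m]; v,u=np.nonzero(m); print(n,'wood',u.min(),u.max(),v.min(),v.max(),u.mean(),v.mean(),m.sum(),P.mean(0),P.min(0),P.max(0))
    if n=='top':
        t=P[:,2]>145; print('top face',t.sum(),P[t].mean(0),onz('top',u[t].mean(),v[t].mean(),151), onz('top',u.mean(),v.mean(),146))
print('rod 2v',two('top',T(709,300),'side',S(195,350)))
# side: grip axis with mean at z~128.5
print('stand plate corners',[onz('top',*T(*q),100)for q in((645,293),(728,270),(745,325),(657,350))])
print('stand base',[onz('top',*T(*q),10)for q in((610,287),(704,267),(632,383))])
print('tin',onz('top',*T(662,135),22),'bottle',onz('top',201,172,100),'timer',onz('top',236,248,22))
```

```text
plate [[ 634.8  165.3   18. ]
 [ 664.3 -160.7   18. ]
 [ 448.2 -179.    18. ]
 [ 418.4  145.7   18. ]] [541.4  -7.2  18. ] sides 327.2994430016133 326.01755250365034 217.23561360876542 216.93462884875765
yaw 0.09101784710739345 0.0873841151422242
bowl [549.5 -96.8] rim [549.9 -96.4  84. ] peg [443.7  74.4] [444.6  77.8 146. ] post [503.5  79.8] pivot [563.3  85.2] grip [618.7  90.1]
2v peg (array([444.1,  77.9, 145.5]), np.float64(1.0392410254306736)) pegbot
2v lever top (array([629.8,  93.5, 186.2]), np.float64(6.948253430672023)) [629.5  91.1]
top wood 435 439 223 227 436.82608695652175 225.0 23 [ 441.5 -395.3  146.5] [ 433.9 -413.1   94.8] [ 455.5 -387.3  159.4]
top face 20 [ 440.3 -393.5  151.1] [ 440.4 -393.5  151. ] [ 441.6 -395.5  146. ]
side wood 315 320 259 262 317.36842105263156 260.2631578947368 19 [ 440.  -394.5  150. ] [ 433.7 -400.4  146.4] [ 446.8 -388.7  152.4]
rod 2v (array([ 440.9, -393.8,  152.8]), np.float64(1.8097381639852594))
stand plate corners [array([ 454.5, -353.9,  100. ]), array([ 474.7, -424.7,  100. ]), array([ 428.7, -437.7,  100. ]), array([ 407.2, -362.9,  100. ])]
stand base [array([ 472.4, -343.5,   10. ]), array([ 491.2, -427.8,   10. ]), array([ 388.4, -361.3,   10. ])]
tin [ 606.7 -390.6   22. ] bottle [616.6 382.8 100. ] timer [369.9 265.5  22. ]
```

Request:
step_arm(
  deltas=[
    [1, 0, 0, 0, 0.0843],
    [1, 0, 0, 0, 0.0843],
    [1, 0.0866, -0.032, 0, 0],
    [1, 0.0866, -0.032, 0, 0],
    [1, 0.0866, -0.032, 0, 0],
    [1, 0.0866, -0.032, 0, 0],
    [1, 0.0866, -0.032, 0, 0],
    [1, 0.0866, -0.032, 0, 0],
  ],
)

```text
time: 0.9
tool_pos: [398.8, -409.6, 237.4]
tcp_rot: [-3.141, 0.0, -0.0]
contact_force: [0.1, -1.3, -0.2]
grip_width: 92.0
finger_force: 0.0
```

Run:
```python
from h import *
np.set_printoptions(precision=1,suppress=True)
z=np.load('pics/top0.npz'); P=pts('top',z['d']); m=(abs(P[...,1]-90)<200)&(P[...,2]>200)&(P[...,0]>450)
Q=P[m]; print(Q.min(0),Q.max(0), np.percentile(Q[:,0],[1,10]))
T=lambda u,v:(260+(u+.5)/4-.5,150+(v+.5)/4-.5)
for q in((325,158),(356,168),(358,198),(332,218),(303,202),(306,174),(332,186)):
    p=onz('top',*T(*q),51)[:2]-[549.7,-96.6]; print(p,np.hypot(*p),np.degrees(np.arctan2(p[1],p[0])))
```

```text
[ 854.1 -110.   200.1] [900.3 289.9 373. ] [857.1 860.5]
[25.1  5.8] 25.814118533806372 13.056127677753366
[ 16.8 -20.8] 26.738512840451847 -51.06087714848428
[ -9.3 -22.5] 24.389464451707326 -112.5319922973722
[-27.   -0.3] 27.045806219830915 -179.2909287378833
[-13.5  24.5] 27.98152578671241 118.92432819999541
[10.9 22.1] 24.605047913559677 63.71770876855899
[ 0.8 -0.2] 0.8045886864022863 -17.959540732931607
```

Request:
step_arm(
  deltas=[
    [1, 0.0834, -0.0312, 0, 0],
    [1, 0, 0, 0.08, 0],
    [1, 0, 0, 0.08, 0],
    [1, 0, 0, 0.06, 0],
    [1, 0, 0, 0.008, 0],
    [1, 0, 0, 0, 0],
  ],
)

```text
time: 1.5
tool_pos: [438.8, -395.0, 123.4]
tcp_rot: [-3.14, 0.001, -0.0]
contact_force: [0.3, 0.2, 0.2]
grip_width: 91.9
finger_force: 0.0
```

Request:
step_arm(
  deltas=[
    [1, 0.0032, -0.002, 0, 0],
    [0, 0, 0, 0, 0],
    [0, 0, 0, 0, 0],
    [0, 0, 0, 0, 0],
    [0, 0, 0, 0, 0],
    [0, 0, 0, 0, 0],
    [0, 0, 0, 0, 0],
  ],
)

```text
time: 2.2
tool_pos: [440.5, -394.1, 123.8]
tcp_rot: [3.142, -0.0, -0.0]
contact_force: [0.3, -0.1, -0.3]
grip_width: 48.3
finger_force: 0.0
```

Request:
step_arm(
  deltas=[
    [0, 0, 0, 0, 0],
    [0, 0, 0, 0, 0],
    [0, 0, 0, 0, 0],
    [0, 0, 0, 0, 0],
    [0, 0, 0, 0, 0],
    [0, 0, 0, 0, 0],
    [0, 0, 0, 0, 0],
  ],
)

```text
time: 2.9
tool_pos: [440.5, -394.1, 123.7]
tcp_rot: [3.142, 0.0, 0.0]
contact_force: [0.1, 0.1, -1.2]
grip_width: 17.6
finger_force: 30.0
```

Request:
step_arm(
  deltas=[
    [0, 0, 0, -0.02, 0],
    [0, 0, 0, -0.04, 0],
    [0, 0, 0, -0.06, 0],
    [0, 0, 0, -0.06, 0],
    [0, 0, 0, -0.04, 0],
    [0, 0, 0, 0, 0],
  ],
)

```text
time: 3.5
tool_pos: [441.6, -395.3, 237.8]
tcp_rot: [3.136, -0.005, 0.0]
contact_force: [0.3, -0.1, -1.0]
grip_width: 17.4
finger_force: 30.0
```

Run:
```python
from h import *
for n,b in(('side',(270,170,400,330)),('top',(390,170,490,270))):
    a,d=bot.capture(n); cv2.imwrite(f'pics/r_{n}.png',cv2.resize(a[b[1]:b[3],b[0]:b[2],::-1],None,fx=3.5,fy=3.5,interpolation=cv2.INTER_CUBIC))
o=bot.get_obs(); print(o['tool_pos'],o['joint_positions'],o['grip_width'])
```

```text
[ 440.40974098 -394.04490261  233.8065259 ] [-8.59483445e-01  4.66571507e-01  1.34061659e+00 -1.04200391e-04
  1.33392252e+00  7.11401117e-01] 17.465609409214945
```

View pics/r_side.png

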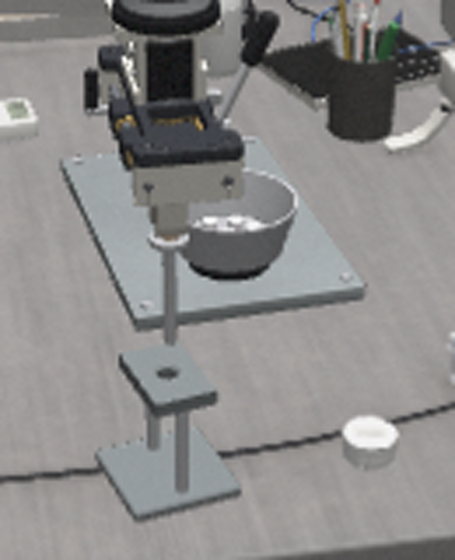

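The rod hangs straight in the jaws, its tip at (169,345) above the hole at (168,373). On to the bowl.

Request:
step_arm(
  deltas=[
    [0, 0.0231, -0.0795, 0, 0],
    [0, 0.0231, -0.0795, 0, 0],
    [0, 0.0231, -0.0795, 0, 0],
    [0, 0.0231, -0.0795, 0, 0],
    [0, 0.0231, -0.0795, 0, 0],
    [0, 0.0231, -0.0795, 0, 0],
    [0, 0.0231, -0.0795, 0, 0],
    [0, 0, 0, 0, 0],
  ],
)

```text
time: 4.4
tool_pos: [521.4, -111.2, 232.2]
tcp_rot: [-3.139, 0.003, 0.005]
contact_force: [0.3, -0.2, -0.8]
grip_width: 17.4
finger_force: 30.0
```

Run:
```python
from h import *
o=bot.get_obs(); print(o['tool_pos'],o['tcp_rot'],o['grip_width'])
```

```text
[ 521.43214324 -111.20373667  232.19945197] [-3.13900153e+00  2.53296144e-03  5.05320963e-03] 17.36385247520404
```

Request:
step_arm(
  deltas=[
    [0, 0, 0, 0, 0],
    [0, 0, 0, 0.05, 0],
    [0, 0, 0, 0.04, 0],
    [0, 0, 0, 0.03, 0],
    [0, 0, 0, 0.02, 0],
    [0, 0, 0, 0.012, 0],
    [0, 0, 0, 0.011, 0],
    [0, 0, 0, 0, 0],
  ],
)

```text
time: 5.2
tool_pos: [521.2, -116.1, 151.8]
tcp_rot: [-3.141, 0.001, -0.0]
contact_force: [-0.7, 0.1, -0.4]
grip_width: 17.4
finger_force: 30.0
```

Run:
```python
from h import *
o=bot.get_obs(); print(o['tool_pos'],o['tcp_rot'],o['grip_width'],o['contact_force'])
r=30;a0=np.radians(-135)
for k in range(16):
    a=a0+k*np.pi/8;b=a+np.pi/8
    print(k,np.round([r*(np.cos(b)-np.cos(a))/500,-r*(np.sin(b)-np.sin(a))/500],4))
print(np.array([549.7,-96.6])+r*np.array([np.cos(a0),np.sin(a0)]))
```

```text
[ 521.17272159 -116.14812923  151.81472538] [-3.14149627e+00  6.28636181e-04 -4.81118355e-04] 17.392769229643644 [-0.67479988  0.12289586 -0.43887029]
0 [0.0195 0.013 ]
1 [0.023  0.0046]
2 [ 0.023  -0.0046]
3 [ 0.0195 -0.013 ]
4 [ 0.013  -0.0195]
5 [ 0.0046 -0.023 ]
6 [-0.0046 -0.023 ]
7 [-0.013  -0.0195]
8 [-0.0195 -0.013 ]
9 [-0.023  -0.0046]
10 [-0.023   0.0046]
11 [-0.0195  0.013 ]
12 [-0.013   0.0195]
13 [-0.0046  0.023 ]
14 [0.0046 0.023 ]
15 [0.013  0.0195]
[ 528.48679656 -117.81320344]
```

Request:
step_arm(
  deltas=[
    [0, 0.0146, 0.0034, 0, 0],
    [0, 0.0195, 0.013, 0, 0],
    [0, 0.023, 0.0046, 0, 0],
    [0, 0.023, -0.0046, 0, 0],
    [0, 0.0195, -0.013, 0, 0],
    [0, 0.013, -0.0195, 0, 0],
    [0, 0.0046, -0.023, 0, 0],
    [0, -0.0046, -0.023, 0, 0],
  ],
)

```text
time: 6.0
tool_pos: [577.9, -83.5, 152.2]
tcp_rot: [3.142, -0.0, 0.001]
contact_force: [0.5, -1.0, -0.5]
grip_width: 17.4
finger_force: 30.0
```

Request:
step_arm(
  deltas=[
    [0, -0.013, -0.0195, 0, 0],
    [0, -0.0195, -0.013, 0, 0],
    [0, -0.023, -0.0046, 0, 0],
    [0, -0.023, 0.0046, 0, 0],
    [0, -0.0195, 0.013, 0, 0],
    [0, -0.013, 0.0195, 0, 0],
    [0, -0.0046, 0.023, 0, 0],
    [0, 0.0046, 0.023, 0, 0],
  ],
)

```text
time: 6.8
tool_pos: [522.1, -109.1, 152.6]
tcp_rot: [3.141, -0.0, -0.001]
contact_force: [0.1, 0.0, -0.1]
grip_width: 17.6
finger_force: 30.0
```

Request:
step_arm(
  deltas=[
    [0, 0.013, 0.0195, 0, 0],
    [0, 0.0195, 0.013, 0, 0],
    [0, 0.023, 0.0046, 0, 0],
    [0, 0.023, -0.0046, 0, 0],
    [0, 0.0195, -0.013, 0, 0],
    [0, 0.013, -0.0195, 0, 0],
    [0, 0.0046, -0.023, 0, 0],
    [0, -0.0046, -0.023, 0, 0],
  ],
)

```text
time: 7.6
tool_pos: [577.8, -83.6, 151.9]
tcp_rot: [-3.141, 0.0, 0.001]
contact_force: [0.7, -0.8, -1.1]
grip_width: 17.7
finger_force: 30.0
```

Request:
step_arm(
  deltas=[
    [0, -0.013, -0.0195, 0, 0],
    [0, -0.0195, -0.013, 0, 0],
    [0, -0.023, -0.0046, 0, 0],
    [0, -0.023, 0.0046, 0, 0],
    [0, -0.0195, 0.013, 0, 0],
    [0, -0.013, 0.0195, 0, 0],
    [0, -0.0046, 0.023, 0, 0],
    [0, 0.0046, 0.023, 0, 0],
  ],
)

```text
time: 8.4
tool_pos: [522.5, -109.0, 152.7]
tcp_rot: [3.141, -0.002, -0.001]
contact_force: [-0.3, -0.7, -0.6]
grip_width: 17.3
finger_force: 30.0
```

Request:
step_arm(
  deltas=[
    [0, 0.013, 0.0195, 0, 0],
    [0, 0.0195, 0.013, 0, 0],
    [0, 0.023, 0.0046, 0, 0],
    [0, 0.023, -0.0046, 0, 0],
    [0, 0.0195, -0.013, 0, 0],
    [0, 0.013, -0.0195, 0, 0],
    [0, 0.0046, -0.023, 0, 0],
    [0, -0.0046, -0.023, 0, 0],
  ],
)

```text
time: 9.2
tool_pos: [577.7, -83.7, 151.9]
tcp_rot: [-3.141, 0.0, 0.0]
contact_force: [0.1, 0.8, -0.5]
grip_width: 17.3
finger_force: 30.0
```

Request:
step_arm(
  deltas=[
    [0, -0.013, -0.0195, 0, 0],
    [0, -0.0195, -0.013, 0, 0],
    [0, -0.023, -0.0046, 0, 0],
    [0, -0.023, 0.0046, 0, 0],
    [0, -0.0195, 0.013, 0, 0],
    [0, -0.013, 0.0195, 0, 0],
    [0, -0.0046, 0.023, 0, 0],
    [0, 0.0046, 0.023, 0, 0],
  ],
)

```text
time: 10.0
tool_pos: [522.8, -108.7, 152.8]
tcp_rot: [-3.141, -0.002, -0.001]
contact_force: [2.7, 3.0, 1.8]
grip_width: 17.0
finger_force: 30.0
```

Request:
step_arm(
  deltas=[
    [0, 0.013, 0.0195, 0, 0],
    [0, 0.0195, 0.013, 0, 0],
    [0, 0.023, 0.0046, 0, 0],
    [0, 0.023, -0.0046, 0, 0],
    [0, 0.0195, -0.013, 0, 0],
    [0, 0.013, -0.0195, 0, 0],
    [0, 0.0046, -0.023, 0, 0],
    [0, -0.0046, -0.023, 0, 0],
  ],
)

```text
time: 10.8
tool_pos: [577.9, -83.8, 152.0]
tcp_rot: [3.141, 0.0, 0.0]
contact_force: [-0.5, -0.7, -0.4]
grip_width: 17.5
finger_force: 30.0
```

Request:
step_arm(
  deltas=[
    [0, -0.013, -0.0195, 0, 0],
    [0, -0.0195, -0.013, 0, 0],
    [0, -0.023, -0.0046, 0, 0],
    [0, -0.023, 0.0046, 0, 0],
    [0, -0.0195, 0.013, 0, 0],
    [0, -0.013, 0.0195, 0, 0],
    [0, -0.0046, 0.023, 0, 0],
    [0, 0, 0, 0, 0],
  ],
)

```text
time: 11.6
tool_pos: [518.8, -97.8, 151.8]
tcp_rot: [-3.141, 0.002, -0.002]
contact_force: [-0.4, 1.4, -1.2]
grip_width: 17.1
finger_force: 30.0
```

Request:
step_arm(
  deltas=[
    [0, 0, 0, -0.012, 0],
    [0, 0, 0, -0.03, 0],
    [0, 0, 0, -0.04, 0],
    [0, 0, 0, -0.05, 0],
    [0, 0, 0, -0.04, 0],
    [0, 0, 0, 0, 0],
  ],
)

```text
time: 12.2
tool_pos: [521.1, -96.4, 240.9]
tcp_rot: [3.14, -0.005, 0.0]
contact_force: [0.4, -0.8, -0.3]
grip_width: 17.3
finger_force: 30.0
```

Run:
```python
from h import *
o=bot.get_obs(); print(o['tool_pos'],o['tcp_rot'],o['grip_width'],o['contact_force'])
a,d=bot.capture('side'); cv2.imwrite('pics/st.png',cv2.resize(a[165:325,265:385,::-1],None,fx=3.7,fy=3.7,interpolation=cv2.INTER_CUBIC))
```

```text
[521.14156011 -96.41048372 240.88165214] [ 3.14009646e+00 -4.52729787e-03  2.76474053e-04] 17.344432224708143 [ 0.43889024 -0.83102954 -0.28339872]
```

View pics/st.png

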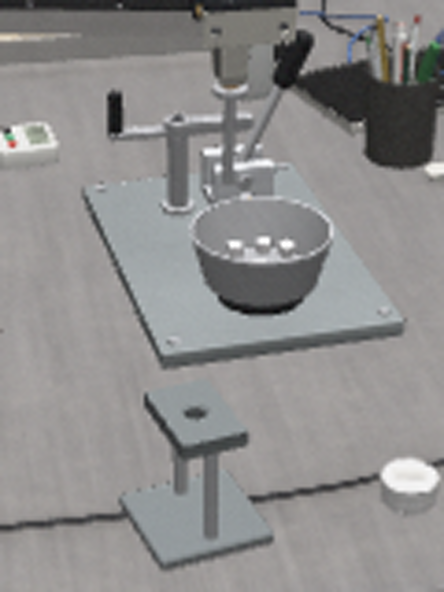

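Pellets sit in the bowl at (262,245), none outside; the rod is still straight at (229,140). Back to the stand.

Request:
step_arm(
  deltas=[
    [0, -0.0226, 0.0845, 0, 0],
    [0, -0.0226, 0.0845, 0, 0],
    [0, -0.0226, 0.0845, 0, 0],
    [0, -0.0226, 0.0845, 0, 0],
    [0, -0.0226, 0.0845, 0, 0],
    [0, -0.0226, 0.0845, 0, 0],
    [0, -0.0226, 0.0845, 0, 0],
    [0, 0, 0, 0, 0],
  ],
)

```text
time: 13.05
tool_pos: [438.4, -396.3, 235.8]
tcp_rot: [-3.141, 0.003, -0.005]
contact_force: [0.4, 1.0, -0.2]
grip_width: 17.6
finger_force: 30.0
```

Request:
step_arm(
  deltas=[
    [0, 0, 0, 0, 0],
    [0, 0, 0, 0, 0],
  ],
)

```text
time: 13.25
tool_pos: [440.9, -390.7, 237.2]
tcp_rot: [-3.14, 0.001, 0.001]
contact_force: [0.3, -0.0, -1.2]
grip_width: 17.6
finger_force: 30.0
```

Request:
step_arm(
  deltas=[
    [0, -0.0008, 0.0068, 0.007, 0],
    [0, 0, 0, 0, 0],
    [0, 0, 0, 0, 0],
  ],
)

```text
time: 13.55
tool_pos: [440.7, -394.8, 234.6]
tcp_rot: [-3.141, 0.0, 0.001]
contact_force: [0.5, 0.2, -0.6]
grip_width: 17.6
finger_force: 30.0
```

Run:
```python
from h import *
o=bot.get_obs(); print(o['tool_pos'],o['tcp_rot'])
a,d=bot.capture('side'); b=(270,170,400,330)
n=cv2.resize(a[b[1]:b[3],b[0]:b[2],::-1],None,fx=3.5,fy=3.5,interpolation=cv2.INTER_CUBIC)
old=cv2.imread('pics/r_side.png')
f=lambda i:i[180:400,100:260]
cv2.imwrite('pics/cmp.png',np.hstack([cv2.resize(f(i),None,fx=2,fy=2) for i in(old,n)]))
t=[cv2.cvtColor(i,cv2.COLOR_BGR2GRAY).astype(np.float32) for i in(old,n)]
for y0,y1 in((230,250),(300,360)): # collar patch, tip patch
    w=(slice(y0,y1),slice(140,200)); print(cv2.phaseCorrelate(t[0][w].copy(),t[1][w].copy()), abs(t[0][w]-t[1][w]).mean())
```

```text
[ 440.68660877 -394.77531381  234.64498327] [-3.14144515e+00  1.65012105e-04  1.01171084e-03]
((-0.9079788047110462, 1.407939053253683), 0.1571605650583903) 24.349167
((-0.05681412639522421, -0.15648065077973783), 0.6155152785778045) 7.2844443
```

View pics/cmp.png

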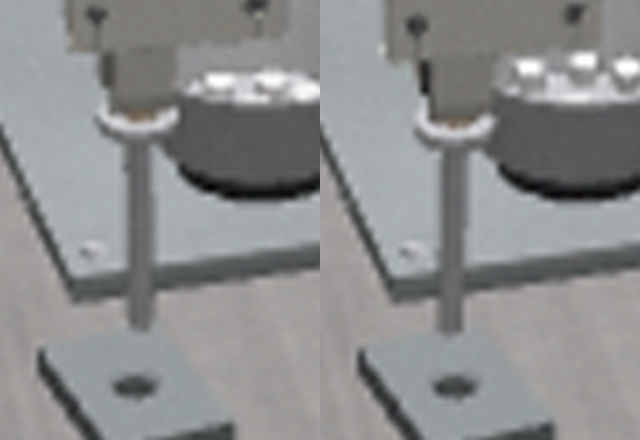

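The rod has pivoted a little: its tip (451,331 vs 140+320) lies about 3 mm to the robot's side, the collar about 1 mm. I'll shift +2 mm in x and lower.

Request:
step_arm(
  deltas=[
    [0, 0.0036, -0.001, 0, 0],
    [0, 0, 0, 0.03, 0],
    [0, 0, 0, 0.016, 0],
    [0, 0, 0, 0.01, 0],
    [0, 0, 0, 0.01, 0],
    [0, 0, 0, 0.01, 0],
    [0, 0, 0, 0, 0],
    [0, 0, 0, 0, 0],
  ],
)

```text
time: 14.4
tool_pos: [442.2, -395.0, 196.9]
tcp_rot: [3.141, -0.0, -0.0]
contact_force: [0.1, 0.1, 0.5]
grip_width: 17.6
finger_force: 30.0
```

Request:
step_arm(
  deltas=[
    [0, 0, -0.0016, 0.02, 0],
    [0, 0, 0, 0.03, 0],
    [0, 0, 0, 0.03, 0],
    [0, 0, 0, 0.03, 0],
    [0, 0, 0, 0.014, 0],
    [0, 0, 0, 0.006, 0],
    [0, 0, 0, 0, 0],
    [0, 0, 0, 0, 0],
  ],
)

```text
time: 15.2
tool_pos: [442.5, -394.5, 132.4]
tcp_rot: [3.141, -0.001, -0.0]
contact_force: [0.4, -0.1, -0.9]
grip_width: 17.3
finger_force: 30.0
```

Request:
step_arm(
  deltas=[
    [0, 0, 0, 0.006, 0],
    [0, 0, 0, 0.004, 0],
    [0, 0, 0, 0.002, 0],
    [0, 0, 0, 0, 0],
  ],
)

```text
time: 15.6
tool_pos: [442.1, -394.1, 125.6]
tcp_rot: [-3.141, 0.0, -0.0]
contact_force: [0.2, -0.3, 0.1]
grip_width: 17.7
finger_force: 30.0
```

Request:
step_arm(
  deltas=[
    [0, 0, 0, 0.002, 0],
    [0, 0, 0, 0, 0],
    [0, 0, 0, 0.002, 0],
    [0, 0, 0, 0, 0],
  ],
)

```text
time: 16.0
tool_pos: [442.2, -394.3, 123.8]
tcp_rot: [3.141, -0.0, -0.0]
contact_force: [0.2, 0.0, -0.5]
grip_width: 17.1
finger_force: 30.0
```

Request:
step_arm(
  deltas=[
    [0, 0, 0, 0.002, 0],
    [0, 0, 0, 0, 0],
    [0, 0, 0, 0.002, 0],
    [0, 0, 0, 0, 0],
  ],
)

```text
time: 16.4
tool_pos: [442.2, -394.3, 123.6]
tcp_rot: [3.14, -0.001, 0.0]
contact_force: [-2.3, 3.0, 12.7]
grip_width: 17.5
finger_force: 30.0
```

Request:
step_arm(
  deltas=[
    [0, 0, 0, -0.003, 0],
    [1, 0, 0, 0, 0],
    [1, 0, 0, 0, 0],
    [1, 0, 0, 0, 0],
    [1, 0, 0, 0, 0],
    [1, 0, 0, 0, 0],
    [1, 0, 0, 0, 0],
  ],
)

```text
time: 17.1
tool_pos: [442.2, -394.2, 123.1]
tcp_rot: [-3.142, 0.0, -0.0]
contact_force: [0.3, -0.1, -0.7]
grip_width: 61.0
finger_force: 0.0
```

Request:
step_arm(
  deltas=[
    [1, 0, 0, -0.06, 0],
    [1, 0, 0, -0.08, 0],
    [1, 0, 0, -0.08, 0],
    [1, 0, -0.08, 0, -0.09],
    [1, 0, -0.09, 0, -0.09],
    [1, 0, -0.09, 0, -0.09],
    [1, 0, -0.09, 0, -0.0738],
    [0.35, 0, 0, 0, 0],
  ],
)

```text
time: 17.9
tool_pos: [402.4, -220.7, 233.2]
tcp_rot: [-3.138, 0.001, 0.546]
contact_force: [-0.9, -0.5, -0.2]
grip_width: 87.1
finger_force: 0.0
```

Run:
```python
from h import *
o=bot.get_obs(); print(o['tool_pos'],o['tcp_rot'],o['joint_positions'])
a,d=bot.capture('top');b=(425,215,450,240)
im=a.astype(int); m=np.zeros((400,640),bool); m[b[1]:b[3],b[0]:b[2]]=1
m&=(im[...,0]-im[...,2]>45); P=pts('top',d)[m]; v,u=np.nonzero(m); t=P[:,2]>140; print(m.sum(),P[t].mean(0),onz('top',u[t].mean(),v[t].mean(),151))
a,d=bot.capture('side'); cv2.imwrite('pics/hang.png',cv2.resize(a[165:325,265:385,::-1],None,fx=3.7,fy=3.7,interpolation=cv2.INTER_CUBIC))
```

```text
[ 402.392222   -220.72905021  233.1507817 ] [-3.13820100e+00  5.69588802e-04  5.45889421e-01] [-6.69405117e-01  2.27073236e-01  1.69969383e+00  6.88910977e-04
  1.21820350e+00  3.55263760e-01]
7 [ 440.67686481 -400.26936825  149.45267841] [ 440.45712134 -399.85264896  151.        ]
```

View pics/hang.png

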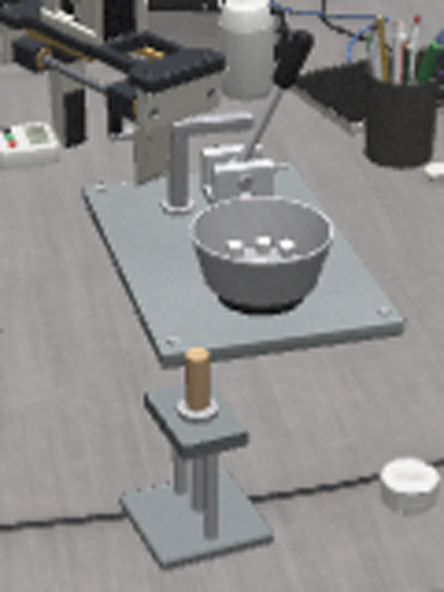

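Rod hangs again by its collar at (197,408), pellets inside the bowl. Moving to the catch peg.

Request:
step_arm(
  deltas=[
    [0.35, 0.0545, -0.0668, 0, 0],
    [0.35, 0.0545, -0.0668, 0, 0],
    [0.35, 0.0545, -0.0668, 0, 0],
    [0.35, 0.0545, -0.0668, 0, 0],
    [0.35, 0.0545, -0.0668, 0, 0],
    [0.35, 0.0545, -0.0668, 0, 0],
    [0.35, 0.0545, -0.0668, 0, 0],
    [0.35, 0, 0, 0, 0],
  ],
)

```text
time: 18.8
tool_pos: [449.6, 76.7, 233.2]
tcp_rot: [-3.141, -0.002, 0.543]
contact_force: [-0.8, -0.6, 0.6]
grip_width: 32.1
finger_force: 0.0
```

Request:
step_arm(
  deltas=[
    [0.35, 0, 0, 0, 0],
    [0.35, 0, 0, 0, 0],
  ],
)

```text
time: 19.0
tool_pos: [448.7, 72.0, 233.0]
tcp_rot: [3.141, 0.0, 0.538]
contact_force: [0.1, -1.2, 0.0]
grip_width: 32.4
finger_force: 0.0
```

Request:
step_arm(
  deltas=[
    [0.35, -0.0019, -0.0152, 0, 0],
    [0.35, 0, 0, 0.05, 0],
    [0.35, 0, 0, 0.05, 0],
    [0.35, 0, 0, 0, 0],
    [0.35, 0, 0, 0, 0],
  ],
)

```text
time: 19.5
tool_pos: [443.5, 78.7, 183.6]
tcp_rot: [-3.141, 0.0, 0.539]
contact_force: [-0.4, 0.0, -0.4]
grip_width: 32.5
finger_force: 0.0
```

Request:
step_arm(
  deltas=[
    [0.35, 0, 0, 0.03, 0],
    [0.35, 0, 0, 0.03, 0],
    [0.35, 0, 0, 0.03, 0],
    [0.35, 0, 0, 0.02, 0],
    [0.35, 0, 0, 0, 0],
    [0.35, 0, 0, 0, 0],
  ],
)

```text
time: 20.1
tool_pos: [444.0, 79.1, 129.0]
tcp_rot: [3.141, -0.001, 0.54]
contact_force: [-0.7, 0.1, -0.1]
grip_width: 32.2
finger_force: 0.0
```

Run:
```python
from h import *
o=bot.get_obs(); print(o['tool_pos'],o['tcp_rot'],o['grip_width'],o['contact_force'],o['joint_positions'][5])
# arc about post; peg angle q, tool yaw = .54-(q-q0)
c=np.array([503.5,79.8]); y0=.089; f=lambda q:c+60*np.array([-np.cos(y0-q),-np.sin(y0-q)])
q0=.058; n=12; D=.139
print(f(q0))
for k in range(n):
    d=f(q0+(k+1)*D)-f(q0+k*D); ps=.54-k*D
    print(k,np.round([(d[0]*np.cos(ps)+d[1]*np.sin(ps))/500,(d[0]*np.sin(ps)-d[1]*np.cos(ps))/500],4),D/(np.pi/2))
print(f(q0+n*D),f(1.6))
```

```text
[444.03799521  79.13569196 129.00385438] [ 3.14088466e+00 -1.03163262e-03  5.39740809e-01] 32.22905001852833 [-0.67609894  0.10500089 -0.07758638] 1.037335707682077
[443.52882769  77.9402979 ]
0 [ 0.0091 -0.014 ] 0.08849014835909381
1 [ 0.0091 -0.014 ] 0.08849014835909381
2 [ 0.0091 -0.014 ] 0.08849014835909381
3 [ 0.0091 -0.014 ] 0.08849014835909381
4 [ 0.0091 -0.014 ] 0.08849014835909381
5 [ 0.0091 -0.014 ] 0.08849014835909381
6 [ 0.0091 -0.014 ] 0.08849014835909381
7 [ 0.0091 -0.014 ] 0.08849014835909381
8 [ 0.0091 -0.014 ] 0.08849014835909381
9 [ 0.0091 -0.014 ] 0.08849014835909381
10 [ 0.0091 -0.014 ] 0.08849014835909381
11 [ 0.0091 -0.014 ] 0.08849014835909381
[507.46931937 139.66856023] [499.91435809 139.69276394]
```

Request:
step_arm(
  deltas=[
    [0.22, 0, 0, 0, 0],
    [0.22, 0, 0, 0, 0],
    [0.22, 0.0091, -0.014, 0, 0.0885],
    [0.22, 0.0091, -0.014, 0, 0.0885],
    [0.22, 0.0091, -0.014, 0, 0.0885],
    [0.22, 0.0091, -0.014, 0, 0.0885],
    [0.22, 0.0091, -0.014, 0, 0.0885],
    [0.22, 0.0091, -0.014, 0, 0.0885],
  ],
)

```text
time: 20.9
tool_pos: [461.2, 124.4, 128.4]
tcp_rot: [3.14, 0.001, -0.3]
contact_force: [-1.9, -1.9, 0.2]
grip_width: 20.1
finger_force: 1.2
```

Request:
step_arm(
  deltas=[
    [0.22, 0.0091, -0.014, 0, 0.0885],
    [0.22, 0.0091, -0.014, 0, 0.0885],
    [0.22, 0.0091, -0.014, 0, 0.0885],
    [0.22, 0.0091, -0.014, 0, 0.0885],
    [0.22, 0, 0, 0, 0],
  ],
)

```text
time: 21.4
tool_pos: [491.3, 140.1, 128.3]
tcp_rot: [-3.141, -0.0, -0.851]
contact_force: [0.7, 0.1, 0.1]
grip_width: 20.2
finger_force: 0.0
```

Request:
step_arm(
  deltas=[
    [0.22, 0.0053, -0.006, 0, 0],
    [0.22, 0.0053, -0.006, 0, 0],
    [0.22, 0, 0, 0, 0],
  ],
)

```text
time: 21.7
tool_pos: [499.1, 139.8, 128.2]
tcp_rot: [-3.141, -0.0, -0.849]
contact_force: [-1.3, -0.3, 0.9]
grip_width: 20.1
finger_force: 0.4
```

Request:
step_arm(
  deltas=[
    [0.22, 0.004, -0.0045, 0, 0],
    [0.22, 0, 0, 0, 0],
    [0.22, 0, 0, 0, 0],
  ],
)

```text
time: 22.0
tool_pos: [502.0, 139.8, 128.2]
tcp_rot: [-3.141, -0.0, -0.85]
contact_force: [-0.8, -0.9, -1.4]
grip_width: 20.3
finger_force: 0.5
```

Request:
step_arm(
  deltas=[
    [0.22, 0.004, -0.0045, 0, 0],
    [0.22, 0, 0, 0, 0],
    [0.22, 0, 0, 0, 0],
  ],
)

```text
time: 22.3
tool_pos: [505.0, 139.9, 128.2]
tcp_rot: [-3.141, -0.0, -0.85]
contact_force: [-0.6, -0.8, -1.1]
grip_width: 20.1
finger_force: 0.4
```

Request:
step_arm(
  deltas=[
    [0.22, 0.0026, -0.003, 0, 0],
    [0.22, 0, 0, 0, 0],
    [0.22, 0, 0, 0, 0],
  ],
)

```text
time: 22.6
tool_pos: [506.9, 139.9, 128.2]
tcp_rot: [-3.141, -0.0, -0.85]
contact_force: [-0.6, -0.8, 0.2]
grip_width: 20.3
finger_force: 0.5
```

Request:
step_arm(
  deltas=[
    [0.22, 0.0026, -0.003, 0, 0],
    [0.22, 0, 0, 0, 0],
    [0.22, 0, 0, 0, 0],
  ],
)

```text
time: 22.9
tool_pos: [508.9, 139.9, 128.2]
tcp_rot: [-3.141, -0.0, -0.85]
contact_force: [-1.3, 0.1, -1.1]
grip_width: 20.3
finger_force: 0.6
```

Request:
step_arm(
  deltas=[
    [0.22, 0.004, -0.0045, 0, 0],
    [0.22, 0, 0, 0, 0],
    [0.22, 0, 0, 0, 0],
  ],
)

```text
time: 23.2
tool_pos: [510.1, 139.6, 127.8]
tcp_rot: [3.138, 0.002, -0.85]
contact_force: [-7.4, -1.7, 3.3]
grip_width: 20.1
finger_force: 3.3
```

Run:
```python
from h import *
o=bot.get_obs(); print(o['tool_pos'],o['tcp_rot'],o['grip_width'],o['contact_force'])
ims=[]
for n,b in(('top',(250,140,330,240)),('side',(275,150,355,250))):
    a,d=bot.capture(n); ims.append(cv2.resize(a[b[1]:b[3],b[0]:b[2],::-1],None,fx=4.8,fy=4.8,interpolation=cv2.INTER_CUBIC))
cv2.imwrite('pics/catch.png',np.hstack(ims))
```

```text
[510.06316985 139.56270577 127.820115  ] [ 3.13772307e+00  2.09891194e-03 -8.49886649e-01] 20.1098181977505 [-7.43342509 -1.7352159   3.298557  ]
```

View pics/catch.png

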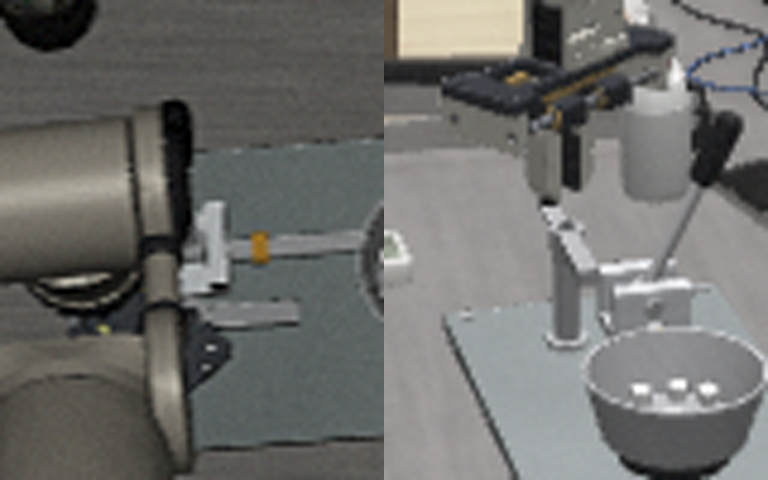

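The catch bar now points right (top view 215–300, 315), the peg is at its stop (7 N). Back off, rise, and turn.

Request:
step_arm(
  deltas=[
    [0.22, 0.002, -0.002, 0, 0],
    [0.22, 0, 0, 0, 0],
    [0.22, -0.004, 0.0045, 0, 0],
    [0.22, -0.002, 0.0025, 0, 0],
    [0.3, 0, 0, 0, 0],
    [0.3, 0, 0, -0.05, 0],
    [0.3, 0, 0, -0.07, 0],
    [0.3, 0, 0, -0.07, 0],
  ],
)

```text
time: 24.1
tool_pos: [508.8, 139.8, 224.3]
tcp_rot: [-3.141, -0.0, -0.85]
contact_force: [0.2, 0.6, 0.3]
grip_width: 27.6
finger_force: 0.0
```

Request:
step_arm(
  deltas=[
    [0.7, 0, 0, 0, -0.0855],
    [0.7, 0, 0, 0, -0.0855],
    [0.7, 0, 0, 0, -0.0855],
    [0.7, 0, 0, 0, -0.0855],
    [0.7, 0, 0, 0, -0.0855],
    [0.7, 0, 0, 0, -0.0855],
    [0.7, 0, 0, 0, -0.0855],
    [0.7, 0, 0, 0, 0],
  ],
)

```text
time: 24.9
tool_pos: [509.1, 139.9, 223.4]
tcp_rot: [-3.142, -0.001, 0.091]
contact_force: [0.1, 0.3, -0.4]
grip_width: 64.2
finger_force: 0.0
```

Run:
```python
from h import *
o=bot.get_obs(); p=o['tool_pos'];y=o['tcp_rot'][2];print(p,y)
d=np.array([618.5,91])-p[:2];print(d[0]*np.cos(y)+d[1]*np.sin(y),d[0]*np.sin(y)-d[1]*np.cos(y))
```

```text
[509.05500504 139.87357846 223.39013036] 0.09112875791618813
104.54324241321017 58.6305727408143
```

Request:
step_arm(
  deltas=[
    [0.7, 0.0697, 0.039, 0, 0],
    [0.7, 0.0697, 0.039, 0, 0],
    [0.7, 0.0697, 0.039, 0, 0],
    [0.7, 0, 0, 0, 0],
    [0.7, 0, 0, 0, 0],
  ],
)

```text
time: 25.4
tool_pos: [618.2, 90.5, 222.3]
tcp_rot: [-3.141, 0.001, 0.086]
contact_force: [-0.8, 0.4, -0.2]
grip_width: 64.3
finger_force: 0.0
```

Run:
```python
from h import *
o=bot.get_obs(); p=o['tool_pos'];y=o['tcp_rot'][2];print(p,y)
d=np.array([618.5,91])-p[:2];print(d[0]*np.cos(y)+d[1]*np.sin(y),d[0]*np.sin(y)-d[1]*np.cos(y))
ims=[]
for n,b in(('top',(250,140,330,240)),('side',(275,150,355,250))):
    a,dd=bot.capture(n); ims.append(cv2.resize(a[b[1]:b[3],b[0]:b[2],::-1],None,fx=4.8,fy=4.8,interpolation=cv2.INTER_CUBIC))
cv2.imwrite('pics/lev.png',np.hstack(ims))
```

```text
[618.18001332  90.51016957 222.34920466] 0.08615475758992641
0.3609488742004554 -0.4604793539177464
```

View pics/lev.png

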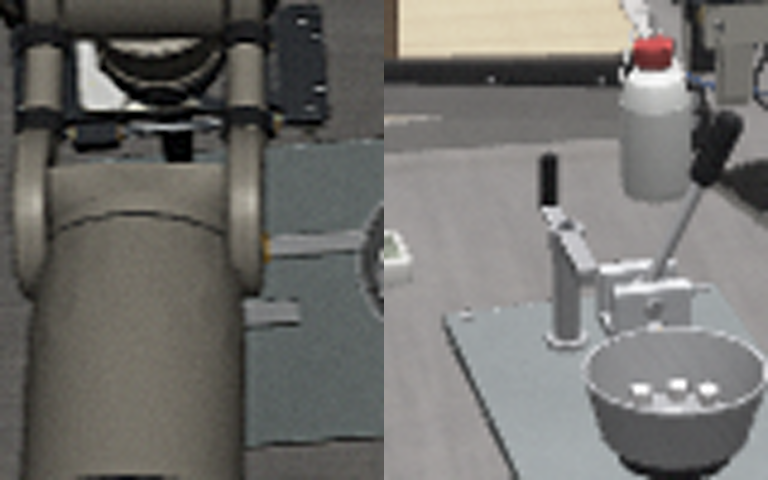

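The catch stays aside, bar pointing right at (270,313); peg stands at (548,180), lever free. Lower onto the grip and close.

Request:
step_arm(
  deltas=[
    [0.7, 0, 0, 0.04, 0],
    [0.7, 0, 0, 0.04, 0],
    [0.7, 0, 0, 0.03, 0],
    [0.7, 0, 0, 0.016, 0],
    [0, 0, 0, 0, 0],
    [0, 0, 0, 0, 0],
    [0, 0, 0, 0, 0],
    [0, 0, 0, 0, 0],
  ],
)

```text
time: 26.3
tool_pos: [618.3, 91.0, 161.1]
tcp_rot: [3.141, -0.002, 0.09]
contact_force: [0.6, -0.6, -0.3]
grip_width: 37.1
finger_force: 0.0
```

Request:
step_arm(
  deltas=[
    [0, 0, 0, 0, 0],
    [0, 0, 0, 0, 0],
    [0, 0, 0, 0, 0],
    [0, 0, 0, 0, 0],
    [0, 0, 0, 0, 0],
    [0, 0, 0, 0, 0],
  ],
)

```text
time: 26.9
tool_pos: [618.0, 93.4, 160.6]
tcp_rot: [-3.138, -0.001, 0.091]
contact_force: [-0.7, 9.5, 1.0]
grip_width: 21.2
finger_force: 30.0
```

```bash
python3 -c "
import numpy as np
a=np.linspace(.45,-.35,17)
for i in range(16): print(i,np.round(128*(np.sin(a[i+1])-np.sin(a[i]))/500,4),np.round(-128*(np.cos(a[i+1])-np.cos(a[i]))/500,4))"
```

```text
0 -0.0117 -0.0053
1 -0.0119 -0.0047
2 -0.0121 -0.0041
3 -0.0123 -0.0035
4 -0.0125 -0.0029
5 -0.0126 -0.0022
6 -0.0127 -0.0016
7 -0.0128 -0.001
8 -0.0128 -0.0003
9 -0.0128 0.0003
10 -0.0128 0.001
11 -0.0127 0.0016
12 -0.0126 0.0022
13 -0.0125 0.0029
14 -0.0123 0.0035
15 -0.0121 0.0041
```

Request:
step_arm(
  deltas=[
    [0, 0, -0.005, 0, 0],
    [0, 0, 0, 0, 0],
    [0, 0, 0, 0, 0],
  ],
)

```text
time: 27.2
tool_pos: [618.0, 93.6, 160.6]
tcp_rot: [-3.141, -0.001, 0.09]
contact_force: [0.3, 2.7, 2.0]
grip_width: 21.2
finger_force: 30.0
```

Request:
step_arm(
  deltas=[
    [0, -0.0117, -0.0053, -0.0053, 0],
    [0, -0.0119, 0, -0.0047, 0],
    [0, -0.0121, 0, -0.0041, 0],
    [0, -0.0123, 0, -0.0035, 0],
    [0, -0.0125, 0, -0.0029, 0],
    [0, -0.0126, 0, -0.0022, 0],
    [0, -0.0127, 0, -0.0016, 0],
    [0, -0.0128, 0, -0.001, 0],
  ],
)

```text
time: 28.0
tool_pos: [570.3, 89.6, 173.4]
tcp_rot: [3.138, -0.005, 0.089]
contact_force: [7.3, -6.5, -2.1]
grip_width: 21.3
finger_force: 30.0
```

Request:
step_arm(
  deltas=[
    [0, -0.0128, 0.003, -0.0003, 0],
    [0, -0.0128, 0, 0.0003, 0],
    [0, -0.0128, 0, 0.001, 0],
    [0, -0.0127, 0, 0.0016, 0],
    [0, -0.0126, 0, 0.0022, 0],
    [0, -0.0125, 0, 0.0029, 0],
    [0, 0, 0, 0, 0],
    [0, 0, 0, 0, 0],
  ],
)

```text
time: 28.8
tool_pos: [533.1, 86.0, 171.1]
tcp_rot: [3.14, -0.008, 0.089]
contact_force: [5.3, -1.5, 7.6]
grip_width: 20.8
finger_force: 30.0
```

Request:
step_arm(
  deltas=[
    [0, -0.0123, 0, 0.0035, 0],
    [0, -0.008, 0, 0.0027, 0],
    [0, 0, 0, 0, 0],
    [0, 0, 0, 0, 0],
  ],
)

```text
time: 29.2
tool_pos: [523.1, 85.1, 168.6]
tcp_rot: [3.14, -0.008, 0.089]
contact_force: [3.0, -1.6, 11.7]
grip_width: 20.9
finger_force: 30.0
```

Request:
step_arm(
  deltas=[
    [0, -0.008, 0, 0, 0],
    [0, 0, 0, 0, 0],
    [0, 0, 0, 0, 0],
  ],
)

```text
time: 29.5
tool_pos: [518.8, 84.7, 167.5]
tcp_rot: [3.14, -0.007, 0.089]
contact_force: [6.1, -1.7, 5.4]
grip_width: 20.7
finger_force: 30.0
```

Request:
step_arm(
  deltas=[
    [0, -0.006, 0, 0, 0],
    [0, 0, 0, 0, 0],
    [0, 0, 0, 0, 0],
  ],
)

```text
time: 29.8
tool_pos: [516.8, 84.5, 167.0]
tcp_rot: [3.14, -0.009, 0.089]
contact_force: [11.0, 0.5, -0.2]
grip_width: 20.7
finger_force: 30.0
```

Request:
step_arm(
  deltas=[
    [0, -0.006, 0, 0, 0],
    [0, 0, 0, 0, 0],
    [0, 0, 0, 0, 0],
    [0, 0, 0, 0, 0],
  ],
)

```text
time: 30.2
tool_pos: [516.0, 84.4, 166.9]
tcp_rot: [3.14, -0.013, 0.089]
contact_force: [19.8, -0.2, -9.2]
grip_width: 21.0
finger_force: 30.0
```

Run:
```python
from h import *
o=bot.get_obs(); print(o['tool_pos'],o['tcp_rot'],o['grip_width'],o['contact_force'])
a,d=bot.capture('side'); c=cv2.resize(a[150:310,270:390,::-1],None,fx=3.7,fy=3.7,interpolation=cv2.INTER_CUBIC)
cv2.imwrite('pics/end.png',c)
```

```text
[516.01239772  84.42426758 166.87482624] [ 3.14032816 -0.01312907  0.08911809] 20.956108944504606 [19.76926103 -0.1571792  -9.16246007]
```

View pics/end.png

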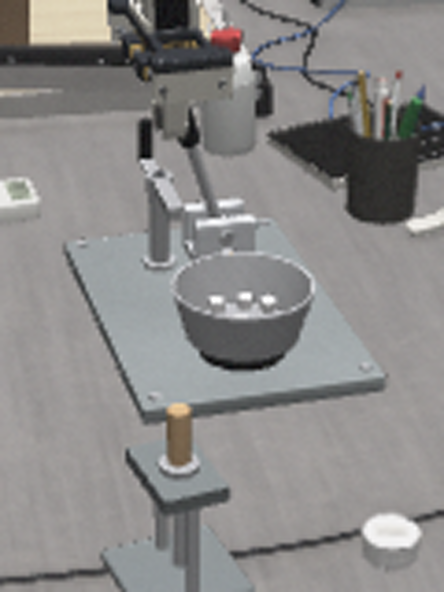

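The lever leans towards the robot at (200,175) against its stop (20 N), the catch is aside, the rod hangs in its stand and the pellets are in the bowl. Handing in.

```bash
python3 -c "
from plant import bot
print(bot.close_job())"
```

```text
the job is handed in; nothing more can be done
None
```

The job is handed in, at about 30 s: the pellets got nearly four full turns at about 30 mm radius and stayed in the bowl, the rod hangs in its stand, the catch is at its stop, and the gripper holds the lever against its stop with about 20 N; the tin, timer and bottle were never approached.

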